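Uncover the clipper guards and point out the longest

TASK

Show which guard comb goes on the clipper first: with your fingertips push the upper tier of the steel tray round on its post, gently and without gripping it, until it is clear of the lower tier and nothing has fallen out of it. Then point down at the longest of the three black guard combs in the lower tier, fingertips a couple of centimetres above its middle, for two seconds, and finish still pointing at it. Do not touch any guard, and leave everything else on the bench where it is.

Things in the scene. Friction and masses are not known exactly. Their poses are not given: they have to be found in the camera images.
- tray: Lower tier of a two-tier steel tray, fixed to the bench: shallow open tray 150 mm (its x) by 240 mm (its y), rim 25 mm above the bench, walls 3 mm, inner floor 6 mm above the bench. Origin: centre of its underside, on the bench. Its x points away from the robot, its y to the robot's left, give or take some yaw.
- post_top (a point): Top of the upright steel post (12 mm thick, cap 20 mm wide, 102 mm high) just outside the tray's near left corner, on which the upper tier turns; 66 mm nearer and 130 mm farther left than the tray's centre in the tray's axes.
- upper_tray (a joint): Turn of the upper tier (150 x 240 mm, underside 66 mm, rim 88 mm above the bench) about the post, rad: 0 = over the lower tier; grows anticlockwise from above, the free right end going away from the robot, then left; 1.57 = beside the lower tier, just clear of it; stop at 2.0. Stays where left; friction 0.1 N m, so about 1 N moves it.
- near_wall (a point): Point on the outer face of the upper tier's near long wall (the robot's side when closed), 170 mm from the post towards the free end, 77 mm above the bench, half-way up the 22 mm wall; moves with the tier. Its x points from this face into the tier, its y along the wall towards the post. Pushing along its x opens the tier.
- guard_long_top (a point): The longest clipper guard comb, black plastic, 64 mm long (its x), 46 mm wide, 34 mm high, lying in the lower tier, teeth towards its -x. The point is over the middle of its footprint, level with its top (40 mm above the bench). The three guards lie side by side, about 70 mm apart along the tray, in any order.
- guard_medium_top (a point): The medium guard comb, like it but 47 mm long, 46 mm wide, 21 mm high, in the lower tier; the point is over its middle, level with its top.
- guard_short_top (a point): The short guard comb, 36 mm long, 46 mm wide, 14 mm high, in the lower tier; the point is over its middle, level with its top.
- guard_long: The longest guard comb itself; origin at the middle of its underside.
- guard_medium: The medium guard comb; origin at the middle of its underside.
- guard_short: The short guard comb; origin at the middle of its underside.
- tin: Round pomade tin, aluminium, 57 mm across, 26 mm high, standing loose in the upper tier and riding with it. Origin: middle of its underside.
- comb: Flat black pocket comb, 125 x 28 x 5 mm, lying loose in the upper tier and riding with it. Origin: middle of its underside.
- clipper: Blue hair clipper, about 190 x 46 x 40 mm, lying on the bench to the right of the tray. Origin: underside, near its middle. It is loose and stays where it is.
- trimmer: White slim trimmer, about 140 x 40 x 30 mm, lying on the bench to the right. Origin: underside, near its middle. It is loose and stays where it is.
- brush: Wooden bristle brush, 110 x 50 x 38 mm, bristles down, to the left. Origin: middle of its underside. It is loose and stays where it is.
- saucer: White ceramic saucer, 130 mm across, 18 mm high, far left; the upper tier passes over it. Origin: middle of its underside. It is loose and stays where it is.
- oil_bottle: Small clear oil bottle, 30 mm across, 85 mm high, standing beyond the tray to the right. Origin: middle of its underside. It is loose and stays where it is.
There are look-alikes about, which are no part of the job. Of the things shaped like the tin, the aluminium one is meant. Of the things shaped like the comb, the black one is meant.

How it is judged:
By the outcome, as a careful person would: the job done as asked, in the order asked, and still so for the second after the job is handed in, with the robot touching nothing.
It also fails if it takes over 48 s, if anything falls off the work surface, if the arm or the gripper's body presses on something with over 40 N, if the wrist force passes 120 N, or if a joint passes its speed limit or range.

ROBOT

A 6-joint arm with a two-finger parallel gripper is mounted at the origin on the work surface. World frame = base frame: x ahead of the robot, y to its left, z up, the work surface at z = 0. Lengths are in m, angles in rad, forces in N, time in s.
With the tool pointing down it reaches from about 0.35 to 0.85 m from the base axis. Payload 8.1 kg.
Tool frame: the origin (TCP) lies midway between the tips of the shut fingers; the grasp point (between the pads) lies robot.grip_depth behind it (robot.grip_depth is the distance from the TCP to the grasp point, in m); z points along the fingers, y is the line along which they close (so a half turn about z gives the same grasp; the last joint's range is limited). The gripper opens to 93 mm and grips with 3 to 60 N. Pads are 15 mm wide; open, the fingers measure 128 mm over their backs; the gripper's body (75 mm by 188 mm) begins 65 mm behind the grasp point.
Start: joints at [-1.403, 0.13, 1.488, -0, 1.523, -0.085], TCP at [0.15, -0.581, 0.219] pointing down, gripper open.
Joint ranges: [-2.96, 2.96], [-0.89, 2.26], [0.02, 2.5], [-1.34, 4.48], [0, 2.73], [-2.66, 2.66]. Speed limits (rad/s): [2.39, 2.39, 2.79, 3.14, 3.14, 3.14].

INTERFACE

Orientations are given as a rotation vector (axis times angle).
In Python, from plant import robot gives the robot as it stands.
- The arm moves only by the tool carry_out, never from a script. Its argument "rows" is a list of rows, each a list of 6 numbers: the shift along the tool's x, y, z in m, then the turn, a rotation vector about the tool's x, y, z in degrees. A call has 1 to 12 rows; each row is the pose to reach, as a shift and turn from the pose commanded when the call began, along the tool's axes at that moment; what a row does not reach only later rows make up. A row lasts 1/8 s, in which the tool goes at most 62.5 mm and 10.7 degrees, less where a joint would pass 70% of its speed; a pose out of reach is approached as far as the arm can. A call with a gripper value outside its range is refused whole. "jaw" is the closure in counts, from 0 (fully open) to 255 (shut), set as the call begins (left out, the last holds). The fingers move at their own pace and stop on an object; "force" is the grip in N (left out, the last holds). Time passes only in rows, so rows that repeat a pose let the fingers close. It gives the time, the measured TCP pose, the force, the opening and the grip force at its end, in the units of the state.
- robot.read_state(): the state, without advancing time (a new reading comes with each control period).
- robot.read_camera(name): name is "scene" or "side" or "wrist"; returns the picture (420x560x3 uint8, red, green, blue); there is no depth.
- robot.camera_model(name): a dict with "fx", "fy", "cx", "cy" (pixels), "dist" ([k1, k2, p1, p2, k3] as OpenCV has them; the pictures are not rectified), "R" (3x3) and "t" (3): a world point X has camera coordinates R X + t; the wrist camera has in their place "mount" (4x4, takes a point from camera to tool coordinates, whose origin is the TCP and whose axes are the flange's). Camera axes: x right, y down, z forward; pixel columns grow to the right and rows downward; lengths in m; the calibration is good to about 2 mm. A picture is of the moment at which its call begins: read the wrist's pose just before it. camera_model takes no time and is no camera call.
- robot.close_job(): hands the job in; it is judged then, once.
Trained networks look in the newest picture that a camera, given by its name, has taken for a name from the list of things; names that differ only in an ending like _2 or _b are one class to them, and where a whole thing is asked for, a point or a joint stands for the part that bears it (a point fixed in the world has none). Each returns a list of dicts, best first, with "conf" (0 to 1); they miss things now and then, are a little off and sometimes report something else, mostly with a low value. They report only what shows in the picture. A call takes as long as a camera call. They do not tell look-alikes from the thing itself.
- robot.outline_of(camera, target): "pixels" (420x560 bool, what is visible of it) and "pixel" ([column, row] in pixels, amid what is visible of it).
The state is a dict: "t": time; "q": joint angles; "dq": joint speeds; "joint_torque": joint torques, N m; "tool_pos": TCP position; "orientation": TCP orientation; "force": force on the tool from outside, world axes, zero at the start; "wrist_torque": the same for the moment, N m; "opening": finger opening in m; "gripper_force": force on a finger pad.
Only numpy, scipy, OpenCV 4.12 (cv2) and the standard library are available. Lean on these libraries where they do the work, as an engineer would, in place of code of your own. Each camera call takes 0.05 s, during which the arm holds its last target. There are 200 camera calls.

## Working session

There is one attempt and no reset: what is moved stays moved. The work goes in short steps, Python scripts to look and compute and a tool call to move; the robot and the scene stay as the last step left them, time stands still between calls to the robot, and variables do not carry over. Pictures are saved under pics/ and viewed, at most 10 in all, crops included, and the job is handed in when it is done.

Besides the shell and the picture viewer there is one more tool, called after "Call:" as a command line: name --pt "numbers of a row" for each row, then --argument value for the rest. carry_out: Moves the arm, as the interface text tells. Its arguments: {"type":"object","properties":{"rows":{"type":"array"},"jaw":{"type":"number"},"force":{"type":"number"}},"required":["rows"]}

```bash
mkdir -p pics; ls; cat > h.py <<'E'
import numpy as np, cv2
from plant import robot
from scipy.spatial.transform import Rotation as Ro
def cam(n,s=None):
    m=robot.camera_model(n)
    K=np.array([[m['fx'],0,m['cx']],[0,m['fy'],m['cy']],[0,0,1.]]);d=np.array(m['dist'],float)
    if 'R' in m: R=np.array(m['R']);t=np.array(m['t'])
    else:
        M=np.array(m['mount']);T=np.eye(4);T[:3,:3]=Ro.from_rotvec(s['orientation']).as_matrix();T[:3,3]=s['tool_pos']
        C=np.linalg.inv(T@M);R=C[:3,:3];t=C[:3,3]
    return K,d,R,t
def pix2w(n,px,z,s=None):
    K,d,R,t=cam(n,s)
    u=cv2.undistortPoints(np.array(px,float).reshape(-1,1,2),K,d).reshape(-1,2)
    r=np.c_[u,np.ones(len(u))]@R; c=-R.T@t
    return c+r*((z-c[2])/r[:,2])[:,None]
def w2pix(n,X,s=None):
    K,d,R,t=cam(n,s)
    return cv2.projectPoints(np.array(X,float).reshape(-1,3),cv2.Rodrigues(R)[0],t,K,d)[0].reshape(-1,2)
def save(n,f): 
    im=robot.read_camera(n); cv2.imwrite('pics/'+f,im[:,:,::-1]); return im
E
python3 - <<'E'
from h import *
a=save('scene','a.png');b=save('side','b.png')
cv2.imwrite('pics/ab.png',np.hstack([a,b])[:,:,::-1])
for n in('scene','side'):
    K,d,R,t=cam(n);print(n,-R.T@t,R[2])
    for o in('tray','upper_tray','guard_long','guard_medium','guard_short','tin','comb','saucer','brush','clipper','oil_bottle'):
        l=robot.outline_of(n,o)
        for k in l[:2]:
            print(o,round(k['conf'],2),np.round(k['pixel']),pix2w(n,[k['pixel']],.03)[0].round(3))
s=robot.read_state();print(s['tool_pos'],s['orientation'],s['t'],robot.grip_depth)
E
```

```text
pics
scene [1.13191516 0.44841366 0.86472878] [-0.54182834 -0.41337094 -0.73181044]
tray 0.64 [268. 207.] [ 0.532 -0.057  0.03 ]
upper_tray 0.74 [264. 198.] [ 0.509 -0.089  0.03 ]
upper_tray 0.4 [279. 200.] [ 0.49  -0.045  0.03 ]
guard_short 0.71 [264. 208.] [ 0.543 -0.06   0.03 ]
guard_short 0.64 [410. 262.] [0.456 0.367 0.03 ]
tin 0.67 [260. 197.] [ 0.513 -0.101  0.03 ]
tin 0.66 [279. 202.] [ 0.496 -0.042  0.03 ]
comb 0.72 [238. 269.] [0.75  0.023 0.03 ]
comb 0.68 [199. 239.] [ 0.744 -0.129  0.03 ]
saucer 0.78 [382. 323.] [0.657 0.389 0.03 ]
saucer 0.3 [265. 204.] [ 0.526 -0.07   0.03 ]
brush 0.66 [410. 259.] [0.446 0.361 0.03 ]
clipper 0.85 [204. 162.] [ 0.502 -0.352  0.03 ]
oil_bottle 0.49 [168. 208.] [ 0.717 -0.287  0.03 ]
side [ 0.36358402 -0.76074155  0.54243352] [ 0.21987782  0.83919221 -0.49740343]
tray 0.63 [275. 253.] [ 0.537 -0.062  0.03 ]
tray 0.23 [281. 245.] [ 0.558 -0.035  0.03 ]
upper_tray 0.66 [278. 240.] [ 0.557 -0.014  0.03 ]
guard_medium 0.93 [276. 284.] [ 0.513 -0.162  0.03 ]
guard_short 0.29 [206. 181.] [0.434 0.357 0.03 ]
tin 0.86 [197. 261.] [ 0.37  -0.042  0.03 ]
tin 0.8 [268. 222.] [0.554 0.074 0.03 ]
comb 0.75 [376. 272.] [ 0.718 -0.182  0.03 ]
comb 0.57 [295. 238.] [ 0.597 -0.016  0.03 ]
brush 0.81 [206. 181.] [0.431 0.355 0.03 ]
clipper 0.9 [294. 383.] [ 0.479 -0.389  0.03 ]
oil_bottle 0.75 [401. 300.] [ 0.725 -0.272  0.03 ]
[ 0.15009318 -0.58092102  0.21861976] [-3.11648742e+00 -3.96028722e-01 -3.76620783e-05] 1.2 0.0188
```

```bash
python3 - <<'E'
import cv2
a=cv2.imread('pics/a.png');cv2.imwrite('pics/a2.png',cv2.resize(a[110:390,100:473],(800,600),interpolation=2))
b=cv2.imread('pics/b.png');cv2.imwrite('pics/b2.png',cv2.resize(b[120:420,130:530],(800,600),interpolation=2))
E
```

```text
(no output)
```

View pics/a2.png

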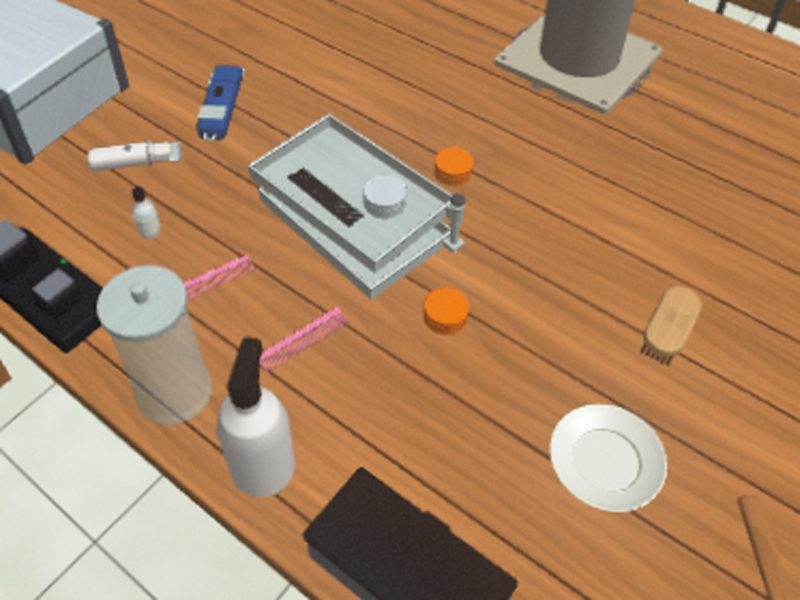

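View pics/b2.png

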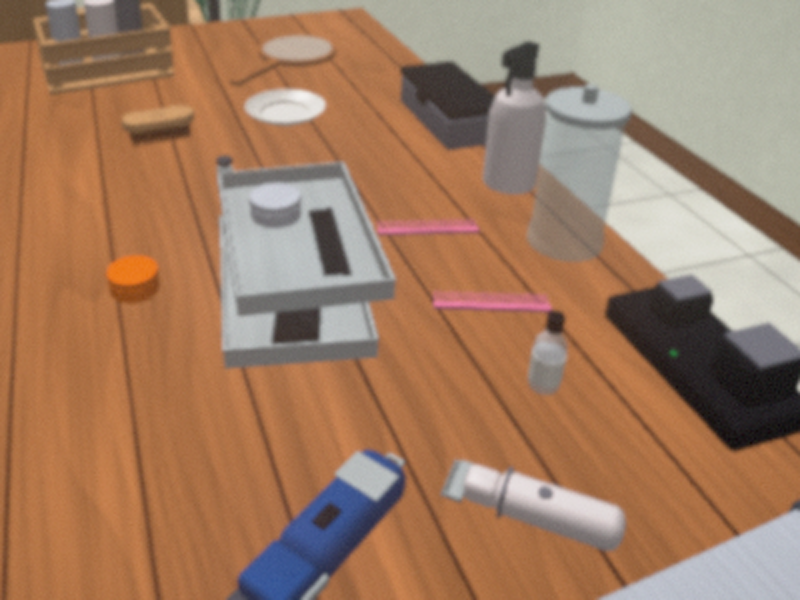

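The scene view (crop) shows the upper tier corners at (330,117), (250,168), (460,200) and (377,263), with the tin, the black comb and the post at (458,201). The side view shows them at (220,172), (343,163), (393,285) and (238,297), with the post at (224,160). An orange tin stands on the robot's side of the tray, so I have to stay clear of it.

```bash
python3 - <<'E'
from h import *
from scipy.optimize import least_squares
sc=np.array([[330,117],[250,168],[460,206],[377,263]])/2.145+[100,110]
sd=np.array([[238,297],[391,282],[220,172],[343,163]])/2+[130,120]
ps=np.array([[458,199]])/2.145+[100,110]; pd=np.array([[224,160]])/2+[130,120]
C=np.array([[-.075,-.12,.088],[.075,-.12,.088],[-.075,.12,.088],[.075,.12,.088],[-.066,.13,.102]])
def W(p,C=C):
    c,s=np.cos(p[2]),np.sin(p[2]);return np.c_[p[0]+c*C[:,0]-s*C[:,1],p[1]+s*C[:,0]+c*C[:,1],C[:,2]]
f=lambda p:np.r_[w2pix('scene',W(p))-np.r_[sc,ps],w2pix('side',W(p))-np.r_[sd,pd]].ravel()
r=least_squares(f,[.5,-.05,0],loss='soft_l1');p=r.x;print(p,f(p).reshape(-1,2).round(1).tolist())
print('corners,post',W(p).round(3).tolist())
print('nearwall',W(p,np.array([[-.075,-.04,.077]])))
for n,u in(('scene',[[453,165],[446,310],[609,455],[675,320]]),('side',[[132,275]])):
    k=(2.145,[100,110]) if n=='scene' else (2,[130,120])
    print(n,pix2w(n,np.array(u)/k[0]+k[1],.015).round(3).tolist())
# spray bottle, etc. from scene bases
print(pix2w('scene',np.array([[262,480],[172,405]])/2.145+[100,110],.01).round(3).tolist())
for n,z in(('tin',.094),('comb',.073)):
  print(n,[(pix2w(c,[k['pixel']],z)[0].round(3).tolist(),round(k['conf'],2)) for c in('scene','side') for k in robot.outline_of(c,n)])
E
```

```text
[ 0.54582942 -0.05918024 -0.11146151] [[0.0, -1.1], [-0.5, -0.7], [-1.5, -3.2], [-0.7, 0.1], [0.4, 0.1], [-1.1, -0.9], [1.7, -1.8], [-1.0, -0.1], [0.1, -1.0], [0.1, -1.6]]
corners,post [[0.458, -0.17, 0.088], [0.607, -0.187, 0.088], [0.485, 0.068, 0.088], [0.634, 0.052, 0.088], [0.495, 0.077, 0.102]]
nearwall [[ 0.46684559 -0.09058971  0.077     ]]
scene [[0.369, -0.011, 0.015], [0.592, 0.132, 0.015], [0.644, 0.389, 0.015], [0.428, 0.37, 0.015]]
side [[0.369, -0.007, 0.015]]
[[0.899, 0.104, 0.01], [0.897, -0.042, 0.01]]
tin [([0.561, -0.059, 0.094], 0.67), ([0.545, -0.004, 0.094], 0.66), ([0.498, 0.37, 0.094], 0.63), ([0.648, 0.162, 0.094], 0.62), ([0.446, 0.043, 0.094], 0.61), ([0.369, -0.131, 0.094], 0.86), ([0.53, -0.031, 0.094], 0.8)]
comb [([0.77, 0.045, 0.073], 0.72), ([0.764, -0.099, 0.073], 0.68), ([0.688, -0.231, 0.073], 0.75), ([0.577, -0.078, 0.073], 0.57), ([0.504, -0.208, 0.073], 0.51), ([0.707, -0.085, 0.073], 0.49)]
```

```bash
cat >> h.py <<'E'
P=np.array([0.5458,-0.0592]);Y=-0.1115;POST=np.array([.495,.077])
def rows(targets,s=None):
    "targets: (x,y,z,yaw) of tool, pointing down -> rows in tool axes"
    s=s or robot.read_state();R0=Ro.from_rotvec(s['orientation']);o=[]
    for x,y,z,w in targets:
        d=R0.inv().apply(np.array([x,y,z])-s['tool_pos'])
        Rt=Ro.from_matrix(np.array([[np.cos(w),np.sin(w),0],[np.sin(w),-np.cos(w),0],[0,0,-1]]))
        o.append(np.r_[d.round(4),(R0.inv()*Rt).as_rotvec(degrees=True).round(1)].tolist())
    return o
def push(a,off,r=.17):
    "tool pose beside near wall at tier angle a, off = gap of TCP from face"
    w=Y+a;n=np.array([np.cos(w),np.sin(w)]);l=np.array([n[1],-n[0]])
    return *(POST-n*(.009+off)+l*r),.070,w
E
python3 - <<'E'
from h import *
p=push(0,.04);print(p)
for r in rows([(p[0],p[1],.21,p[3]),(p[0],p[1],.07,p[3])]):print(r)
E
```

```text
(np.float64(0.4273885258368717), np.float64(-0.08649216666705668), 0.07, -0.1115)
[0.3921, -0.4094, 0.0086, 0.0, -0.0, 20.9]
[0.3921, -0.4094, 0.1486, 0.0, -0.0, 20.9]
```

Call:
carry_out --pt "0.05 -0.05 0 0 0 3" --pt "0.09 -0.09 0 0 0 6" --pt "0.13 -0.135 0 0 0 8" --pt "0.17 -0.18 0 0 0 10" --pt "0.21 -0.22 0 0 0 12" --pt "0.25 -0.26 0 0 0 14" --pt "0.29 -0.3 0 0 0 16" --pt "0.33 -0.345 0 0 0 18" --pt "0.365 -0.385 0 0 0 20" --pt "0.392 -0.409 0.01 0 0 20.9" --pt "0.392 -0.409 0.01 0 0 20.9" --pt "0.392 -0.409 0.03 0 0 20.9" --jaw 255 --force 10

```text
t: 2.9
tool_pos: [0.4283, -0.0874, 0.1901]
orientation: [3.136, -0.174, 0.005]
force: [-0.5, 0.2, 0.7]
opening: 0.0007
gripper_force: 0.0
```

```bash
python3 - <<'E'
from h import *
w=save('wrist','w1.png');s=robot.read_state()
print(s['tool_pos'],s['opening'],s['force'],s['q'],s['t'])
p=push(0,.04);print(rows([p]))
print(w2pix('wrist',[(*push(0,0)[:2],.088)],s))
c=[[-.075,-.12],[.075,-.12],[-.075,.12],[.075,.12]]
R=np.array([[np.cos(Y),-np.sin(Y)],[np.sin(Y),np.cos(Y)]])
pts=np.c_[np.array(c)@R.T+P,np.full(4,.088)]
for u in w2pix('wrist',pts,s): cv2.circle(w,tuple(int(v) for v in u),4,(255,0,0),1)
for u in w2pix('wrist',[(*push(0,0)[:2],.088)],s): cv2.circle(w,tuple(int(v) for v in u),4,(0,255,0),1)
cv2.imwrite('pics/w1o.png',w[:,:,::-1])
E
```

```text
[ 0.42634959 -0.08714476  0.1862873 ] 0.0006114473702373465 [-0.90775945 -0.02646401 -1.79477332] [-3.19131992e-01 -3.13462159e-01  1.96397153e+00 -4.80092875e-04
  1.49309880e+00  1.36314197e+00] 2.95
[[0.0012, -0.0008, 0.1163, 0.0, 0.1, 0.0]]
[[272.07973753 159.69408049]]
```

View pics/w1o.png

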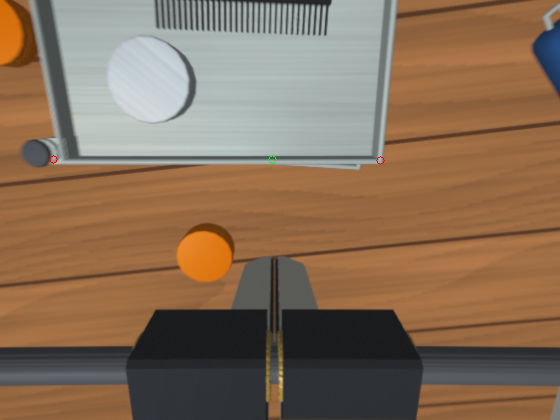

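The fit lands on the rim within a couple of pixels, at (53,159), (380,160) and (272,159). The fingers are shut and the tin and comb sit inside the upper tier. Next I descend and start pushing.

Call:
carry_out --pt "0 0 0.03 0 0 0" --pt "0 0 0.06 0 0 0" --pt "0 0 0.09 0 0 0" --pt "0 0 0.117 0 0 0" --pt "0.003 0 0.118 0 0 0" --pt "0.01 0 0.118 0 0 0" --pt "0.016 0 0.118 0 0 0" --pt "0.022 0 0.118 0 0 0" --pt "0.026 0 0.118 0 0 0" --pt "0.028 0 0.118 0 0 0" --pt "0.028 0 0.118 0 0 0"

```text
t: 4.32
tool_pos: [0.4552, -0.0899, 0.0706]
orientation: [-3.137, 0.176, 0.0]
force: [-0.3, 0.9, 0.3]
opening: 0.0007
gripper_force: 0.0
```

```bash
python3 - <<'E'
from h import *
s=robot.read_state()
print(s['tool_pos'],s['orientation'],s['force'],s['t'])
A=[.03,.07,.12,.17,.22,.27,.32,.37,.42,.47,.52,.57]
for r in rows([push(a,.008) for a in A],s):print(r)
print()
# relative to pose at A[-1]: same arc shape
a0=.57
class S(dict):pass
x,y,z,w=push(a0,.008)
Rt=Ro.from_matrix(np.array([[np.cos(w),np.sin(w),0],[np.sin(w),-np.cos(w),0],[0,0,-1]]))
for r in rows([push(a0+.05*i,.008) for i in range(1,13)],{'tool_pos':np.array([x,y,z]),'orientation':Rt.as_rotvec()}):print(r)
E
```

```text
[ 0.45515872 -0.08993509  0.07057529] [-3.13660489e+00  1.75578459e-01  3.64635289e-04] [-0.28816985  0.87926339  0.26121273] 4.325
[0.0091, 0.0001, 0.0006, -0.0, 0.0, -1.7]
[0.016, 0.0004, 0.0006, -0.0, 0.0, -4.0]
[0.0245, 0.0005, 0.0006, -0.0, 0.0, -6.9]
[0.033, 0.0001, 0.0006, -0.0, 0.0, -9.8]
[0.0415, -0.0007, 0.0006, -0.0, 0.0, -12.6]
[0.05, -0.002, 0.0006, -0.0, 0.0, -15.5]
[0.0584, -0.0036, 0.0006, -0.0, 0.0, -18.4]
[0.0666, -0.0057, 0.0006, -0.0, 0.0, -21.2]
[0.0748, -0.0082, 0.0006, -0.0, 0.0, -24.1]
[0.0828, -0.0111, 0.0006, -0.0, 0.0, -26.9]
[0.0907, -0.0144, 0.0006, -0.0, 0.0, -29.8]
[0.0984, -0.0181, 0.0006, -0.0, 0.0, -32.7]

[0.0085, 0.0006, -0.0, 0.0, 0.0, -2.9]
[0.0171, 0.0008, -0.0, 0.0, 0.0, -5.7]
[0.0256, 0.0006, -0.0, 0.0, 0.0, -8.6]
[0.0341, -0.0, -0.0, 0.0, 0.0, -11.5]
[0.0426, -0.0011, -0.0, 0.0, 0.0, -14.3]
[0.051, -0.0026, -0.0, 0.0, 0.0, -17.2]
[0.0593, -0.0045, -0.0, 0.0, 0.0, -20.1]
[0.0675, -0.0068, -0.0, 0.0, 0.0, -22.9]
[0.0756, -0.0095, -0.0, 0.0, 0.0, -25.8]
[0.0836, -0.0127, -0.0, 0.0, 0.0, -28.6]
[0.0914, -0.0162, -0.0, 0.0, 0.0, -31.5]
[0.099, -0.0201, -0.0, 0.0, 0.0, -34.4]
```

Call:
carry_out --pt "0.004 0 0.0005 0 0 -1" --pt "0.009 0 0.0005 0 0 -2" --pt "0.016 0.0004 0.0005 0 0 -4" --pt "0.0245 0.0005 0.0005 0 0 -6.9" --pt "0.033 0 0.0005 0 0 -9.8" --pt "0.0415 -0.0007 0.0005 0 0 -12.6" --pt "0.05 -0.002 0.0005 0 0 -15.5" --pt "0.0584 -0.0036 0.0005 0 0 -18.4" --pt "0.0666 -0.0057 0.0005 0 0 -21.2" --pt "0.0735 -0.0078 0.0005 0 0 -23.6" --pt "0.078 -0.0093 0.0005 0 0 -25.2" --pt "0.0795 -0.01 0.0005 0 0 -25.8"

```text
t: 5.82
tool_pos: [0.5356, -0.089, 0.0701]
orientation: [3.096, 0.53, 0.0]
force: [-0.1, -1.5, -0.5]
opening: 0.0001
gripper_force: 0.3
```

```bash
python3 - <<'E'
from h import *
w=save('wrist','w2.png');a=save('scene','a3.png');s=robot.read_state()
print(s['tool_pos'],s['orientation'],s['force'],s['t'])
o=np.vstack([np.hstack([cv2.resize(w,(400,300)),cv2.resize(a[110:390,100:473],(400,300))])])
cv2.imwrite('pics/o2.png',o[:,:,::-1])
print(rows([push(a,.008) for a in (.45,.5)],s))
E
```

```text
[ 0.53542403 -0.08891363  0.07015509] [3.09666061e+00 5.29227544e-01 2.00488709e-04] [-0.44038922  0.11508008 -0.63672376] 5.925
[[-0.0, 0.0001, 0.0002, 0.0, -0.0, 0.0], [0.0085, 0.0007, 0.0002, 0.0, -0.0, -2.9]]
```

View pics/o2.png

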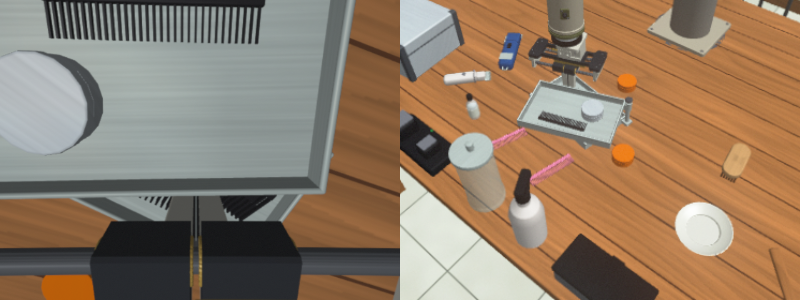

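The wrist view shows the fingertips against the near wall and the tier turned about 0.45 rad. The tin and comb are still inside it, and two guards show below at (150,205) and (250,205). I'll keep pushing.

Call:
carry_out --pt "0.0035 0.0002 0 0 0 -1.1" --pt "0.0103 0.0006 0 0 0 -3.4" --pt "0.0188 0.0008 0 0 0 -6.3" --pt "0.0273 0.0005 0 0 0 -9.2" --pt "0.0358 -0.0002 0 0 0 -12" --pt "0.0443 -0.0014 0 0 0 -14.9" --pt "0.0527 -0.003 0 0 0 -17.8" --pt "0.0609 -0.005 0 0 0 -20.6" --pt "0.0691 -0.0073 0 0 0 -23.5" --pt "0.0772 -0.0101 0 0 0 -26.4" --pt "0.0852 -0.0134 0 0 0 -29.2" --pt "0.0929 -0.0169 0 0 0 -32.1"

```text
t: 7.42
tool_pos: [0.6177, -0.0418, 0.07]
orientation: [-2.827, -1.369, 0.0]
force: [-1.5, 0.1, -0.2]
opening: 0.0005
gripper_force: 0.3
```

Call:
carry_out --pt "0.0085 0.0006 0 0 0 -2.9" --pt "0.0171 0.0008 0 0 0 -5.7" --pt "0.0256 0.0006 0 0 0 -8.6" --pt "0.0341 0 0 0 0 -11.5" --pt "0.0426 -0.0011 0 0 0 -14.3" --pt "0.051 -0.0026 0 0 0 -17.2" --pt "0.0593 -0.0045 0 0 0 -20.1" --pt "0.0675 -0.0068 0 0 0 -22.9" --pt "0.0756 -0.0095 0 0 0 -25.8" --pt "0.0825 -0.0122 0 0 0 -28.2" --pt "0.087 -0.0141 0 0 0 -29.9" --pt "0.089 -0.015 0 0 0 -30.6"

```text
t: 8.93
tool_pos: [0.6611, 0.0371, 0.0702]
orientation: [2.368, 2.064, -0.0]
force: [-0.5, 0.4, -0.3]
opening: 0.0006
gripper_force: 0.3
```

```bash
python3 - <<'E'
from h import *
s=robot.read_state()
print(s['tool_pos'],s['orientation'],s['force'],s['t'],s['q'])
for a in(1.4,1.5,1.55,1.6): print(a,push(a,.008))
print(rows([push(a,.008) for a in (1.6,1.65,1.7,1.74,1.76)],s))
E
```

```text
[0.66106725 0.03709365 0.07015695] [ 2.36816159e+00  2.06420978e+00 -2.10638608e-05] [-0.5236269   0.38008819 -0.26026889] 8.925 [-2.13175013e-02  4.02160586e-01  1.44475807e+00 -6.48187716e-05
  1.29463539e+00  1.15636667e-01]
1.4 (np.float64(0.6535355604977461), np.float64(0.0133173802543778), 0.07, 1.2885)
1.5 (np.float64(0.65910119655017), np.float64(0.02946267476179919), 0.07, 1.3885)
1.55 (np.float64(0.6612719888103631), np.float64(0.03772372551976855), 0.07, 1.4385000000000001)
1.6 (np.float64(0.6630271876913082), np.float64(0.04608294650925014), 0.07, 1.4885000000000002)
[[0.0092, 0.0007, 0.0002, 0.0, 0.0, -3.1], [0.0177, 0.0009, 0.0002, 0.0, 0.0, -6.0], [0.0263, 0.0006, 0.0002, 0.0, 0.0, -8.9], [0.0331, 0.0001, 0.0002, 0.0, 0.0, -11.2], [0.0365, -0.0002, 0.0002, 0.0, 0.0, -12.3]]
```

Call:
carry_out --pt "0.005 0.0004 0 0 0 -1.7" --pt "0.012 0.0008 0 0 0 -4" --pt "0.0195 0.0008 0 0 0 -6.6" --pt "0.026 0.0006 0 0 0 -8.9" --pt "0.031 0.0003 0 0 0 -10.5" --pt "0.033 0 0 0 0 -11.2" --pt "0.033 0 0 0 0 -11.2" --pt "0.02 0 0 0 0 -11.2" --pt "0 0 -0.01 0 0 -11.2" --pt "-0.03 0 -0.05 0 0 -11.2" --pt "-0.06 0 -0.1 0 0 -11.2" --pt "-0.08 0 -0.13 0 0 -11.2"

```text
t: 10.42
tool_pos: [0.6506, -0.0457, 0.2045]
orientation: [2.157, 2.279, 0.003]
force: [0.8, 0.6, 0.1]
opening: 0.0006
gripper_force: 0.0
```

```bash
python3 - <<'E'
from h import *
for i in range(4): robot.read_state()
a=save('scene','a4.png');b=save('side','b4.png');s=robot.read_state();w=save('wrist','w4.png')
print(s['tool_pos'],s['force'],s['t'])
m=np.hstack([cv2.resize(a[140:350,140:420],(400,300),interpolation=2),cv2.resize(w,(400,300))])
m2=cv2.resize(b[120:420,130:530],(400,300))
cv2.imwrite('pics/o4.png',np.vstack([m,np.hstack([m2,m2*0])])[:,:,::-1])
for c in('scene','side','wrist'):
  for g,z in(('guard_long',.03),('guard_medium',.02),('guard_short',.015)):
    for k in robot.outline_of(c,g): print(c,g,round(k['conf'],2),np.round(k['pixel']),k['pixels'].sum(),pix2w(c,[k['pixel']],z,s)[0].round(3))
E
```

```text
[ 0.65214902 -0.04668657  0.20664195] [ 0.7842379  -0.41391615 -0.33770947] 10.525
scene guard_long 0.7 [267. 208.] 292 [ 0.538 -0.055  0.03 ]
scene guard_medium 0.56 [248. 197.] 219 [ 0.531 -0.134  0.02 ]
scene guard_medium 0.17 [163. 184.] 438 [ 0.651 -0.389  0.02 ]
scene guard_short 0.68 [273. 225.] 148 [ 0.567 -0.008  0.015]
side guard_long 0.61 [269. 258.] 600 [ 0.52  -0.074  0.03 ]
side guard_medium 0.6 [276. 282.] 435 [ 0.516 -0.145  0.02 ]
side guard_short 0.63 [282. 240.] 192 [0.572 0.006 0.015]
wrist guard_long 0.79 [143. 192.] 3279 [ 0.526 -0.057  0.03 ]
wrist guard_medium 0.75 [151. 257.] 1985 [ 0.526 -0.132  0.02 ]
wrist guard_medium 0.37 [145. 189.] 3232 [ 0.524 -0.057  0.02 ]
wrist guard_short 0.9 [186. 133.] 1686 [ 0.566 -0.     0.015]
```

View pics/o4.png

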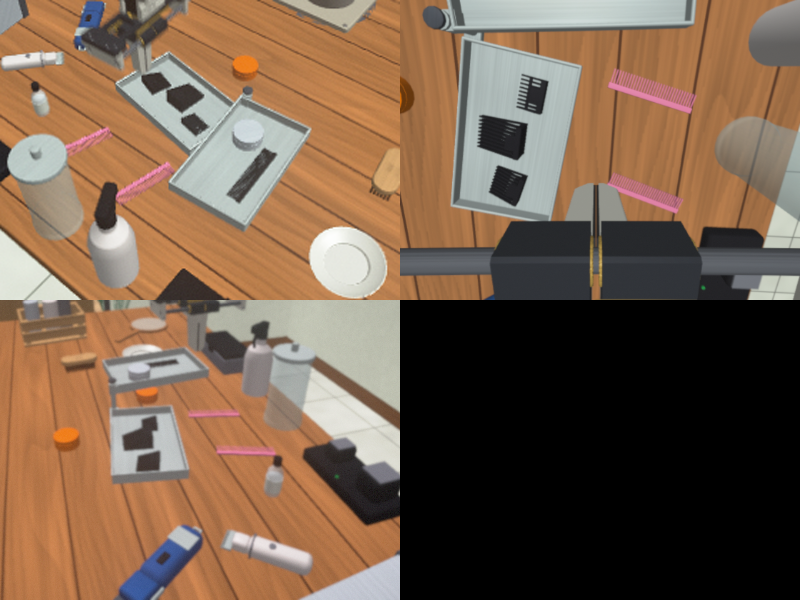

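The composite shows the upper tier clear of the lower one, beside it, with the tin and comb still in it. The three guards are exposed and the longest is the middle one, at wrist (143,192). I'll fit its box to the masks.

```bash
python3 - <<'E'
from h import *
from scipy.optimize import minimize
s=robot.read_state()
robot.read_camera('wrist')
M={}
for c in('wrist','scene','side'):
    l=robot.outline_of(c,'guard_long')
    if l: M[c]=l[0]['pixels']
def iou(p,dims=(.064,.046,.034)):
    x,y,w=p;co=[]
    for i in(-.5,.5):
        for j in(-.5,.5):
            for z in(.006,.006+dims[2]):
                a,b=i*dims[0],j*dims[1];co.append([x+np.cos(w)*a-np.sin(w)*b,y+np.sin(w)*a+np.cos(w)*b,z])
    t={}
    for c,m in M.items():
        im=np.zeros(m.shape,np.uint8);h=cv2.convexHull(w2pix(c,co,s).astype(np.float32))
        cv2.fillPoly(im,[np.round(h*16).astype(np.int32)],1,shift=4)
        t[c]=(im.astype(bool)&m).sum()/(im.astype(bool)|m).sum()
    return t
f=lambda p:-sum(iou(p).values())
best=min((minimize(f,[.53,-.06,w],method='Nelder-Mead',options=dict(initial_simplex=[[.53,-.06,w],[.545,-.06,w],[.53,-.045,w],[.53,-.06,w+.3]])) for w in(-.6,-.3,0,.3)),key=lambda r:r.fun)
print(best.x,iou(best.x));x,y,_=best.x
w=1.63
for dd in((.064,.046,.034),(.047,.046,.021)): print(iou(best.x,dd))
print(s['tool_pos'],s['t'],rows([(x,y,.2,1.63),(x,y,.062,1.63),(x,y,.062,1.1)],s))
E
```

```text
[ 0.51940092 -0.05782865 -0.18747373] {'wrist': np.float64(0.7536670547147847), 'scene': np.float64(0.6175213675213675), 'side': np.float64(0.7556675062972292)}
{'wrist': np.float64(0.7536670547147847), 'scene': np.float64(0.6175213675213675), 'side': np.float64(0.7556675062972292)}
{'wrist': np.float64(0.7801231310466139), 'scene': np.float64(0.6927374301675978), 'side': np.float64(0.7208931419457735)}
[ 0.64959681 -0.04186504  0.19914968] 11.025 [[-0.0084, -0.1309, -0.0007, -0.1, -0.0, -0.1], [-0.0084, -0.1307, 0.1373, -0.1, -0.0, -0.1], [-0.0084, -0.1307, 0.1373, -0.1, 0.0, 30.3]]
```

```bash
python3 - <<'E'
from h import *
s=robot.read_state();im=save('wrist','w5.png')
k=5;big=cv2.resize(im[130:250,80:240],None,fx=k,fy=k,interpolation=2)
x,y,w=.524,-.058,-.1875
pts=lambda z:[[x+np.cos(w)*a-np.sin(w)*b,y+np.sin(w)*a+np.cos(w)*b,z] for a,b in((-.032,-.023),(.032,-.023),(.032,.023),(-.032,.023))]
for z,c in((.006,(255,0,0)),(.04,(0,255,0))):
    q=(w2pix('wrist',pts(z),s)-[80,130])*k;cv2.polylines(big,[q.astype(np.int32)],True,c,1)
cv2.imwrite('pics/w5o.png',big[:,:,::-1])
print(s['tool_pos'])
E
```

```text
[ 0.64997655 -0.04224741  0.20000078]
```

View pics/w5o.png

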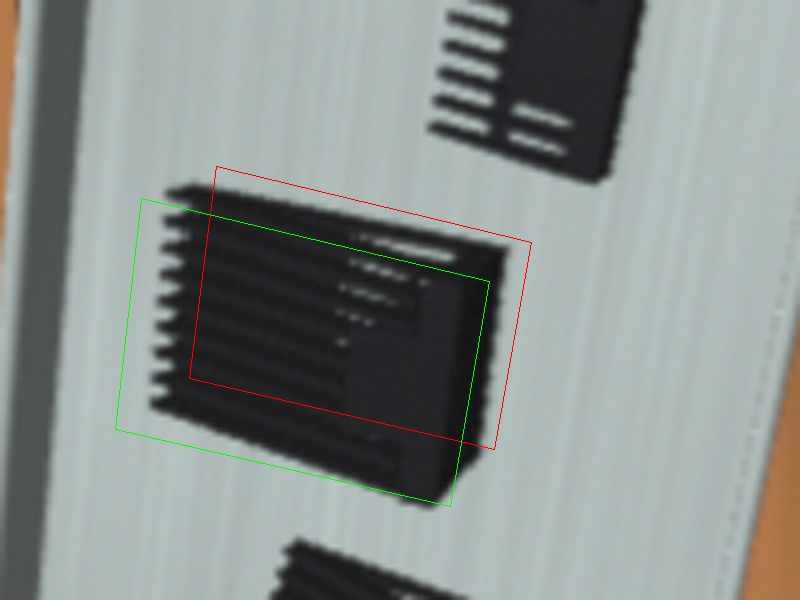

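The box's back edge sits about 4 mm too far out, which puts the guard's middle at about (0.520, -0.058). This fits the tray centre line and the sizes given. Now I point at it.

Call:
carry_out --pt "-0.001 -0.02 0 0 0 0" --pt "-0.003 -0.05 0 0 0 0" --pt "-0.004 -0.08 0 0 0 0" --pt "-0.006 -0.11 0 0 0 0" --pt "-0.007 -0.128 0.005 0 0 0" --pt "-0.007 -0.1305 0.03 0 0 0" --pt "-0.007 -0.1305 0.06 0 0 0" --pt "-0.007 -0.1305 0.09 0 0 0" --pt "-0.007 -0.1305 0.115 0 0 0" --pt "-0.007 -0.1305 0.13 0 0 0" --pt "-0.007 -0.1305 0.138 0 0 0" --pt "-0.007 -0.1305 0.138 0 0 0"

```text
t: 12.78
tool_pos: [0.5201, -0.0569, 0.0622]
orientation: [-2.157, -2.284, 0.0]
force: [-0.2, -0.1, 0.6]
opening: 0.0004
gripper_force: 0.0
```

Call:
carry_out --pt "0 0 0 0 0 0" --pt "0 0 0 0 0 0" --pt "0 0 0 0 0 0" --pt "0 0 0 0 0 0" --pt "0 0 0 0 0 0" --pt "0 0 0 0 0 0" --pt "0 0 0 0 0 0" --pt "0 0 0 0 0 0" --pt "0 0 0 0 0 0" --pt "0 0 0 0 0 0" --pt "0 0 0 0 0 0" --pt "0 0 0 0 0 0"

```text
t: 14.28
tool_pos: [0.5201, -0.0569, 0.0622]
orientation: [-2.157, -2.284, -0.0]
force: [-0.2, -0.2, -0.3]
opening: 0.0002
gripper_force: 0.0
```

Call:
carry_out --pt "0 0 0 0 0 0" --pt "0 0 0 0 0 0" --pt "0 0 0 0 0 0" --pt "0 0 0 0 0 0" --pt "0 0 0 0 0 0" --pt "0 0 0 0 0 0" --pt "0 0 0 0 0 0" --pt "0 0 0 0 0 0" --pt "0 0 0 0 0 0" --pt "0 0 0 0 0 0"

```text
t: 15.52
tool_pos: [0.5201, -0.0569, 0.0621]
orientation: [-2.157, -2.284, 0.0]
force: [0.5, -0.2, 0.3]
opening: 0.0004
gripper_force: 0.0
```

```bash
python3 - <<'E'
from h import *
a=save('scene','a6.png');b=save('side','b6.png');s=robot.read_state()
print(s['tool_pos'],s['force'],s['t'])
cv2.imwrite('pics/o6.png',np.hstack([cv2.resize(a[140:350,140:420],(400,300)),cv2.resize(b[150:330,160:400],(400,300))])[:,:,::-1])
E
```

```text
[ 0.52007865 -0.05689345  0.0621376 ] [-0.28856775  0.47868769 -0.13195204] 15.625
```

View pics/o6.png

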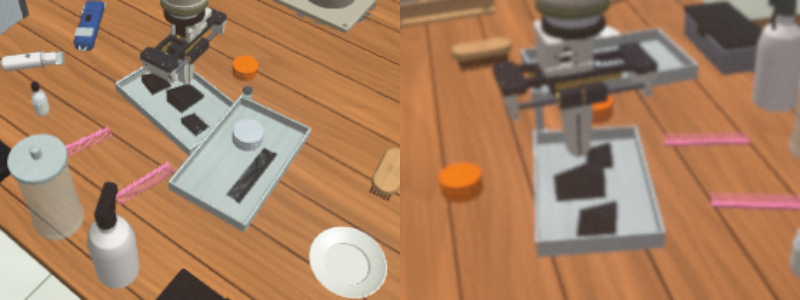

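The tips hover over the middle guard, at scene (180,80) and side (577,155). The tier is clear, and the tin and comb are still in place.

```bash
python3 -c "
from plant import robot
print(robot.close_job())"
```

```text
the job is handed in; nothing more can be done
None
```

The job is handed in: I pushed the upper tier round until it was clear of the lower one, tin and comb still in it, then held the shut fingertips about 2 cm above the middle of the longest guard for more than two seconds, and they are still there.

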